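# Rewind the dosing head and take out its cartridge

### The job

Wind the rewind crank on top of the cream dosing head counter-clockwise (seen from above), against its steady resistance, until it suddenly goes light; stop there, before the red overwind pin is pushed up out of the lid. The hidden bolt has then let go: lift the white cartridge out of its bay without wrenching it against the bolt, stand it upright in the blue tray and let go, leaving the other things alone.

Things in the scene. Friction and masses are not known exactly. Their poses are not given: they have to be found in the camera images.
- head: Cream dosing head, fixed to the work surface; origin on the surface, z up. In its own axes (mm): gear housing x -60..60, y -60..160, z 0..100 (a black coil on its end face reaches y 211, z 20..60); a cartridge bay adjoins the housing's -y end. A bolt hidden in the housing reaches over the cartridge's foot and holds it down until the crank has gone light.
- crank_axis (a point): Point on the crank's vertical axis, at the height of the middle of the crank knob (head frame 0, 60, 144 mm); fixed to the head. Its axes are the head's.
- crank_knob (a point): Centre of the crank's upright black knob, a cylinder 18 in diameter, 44 tall (z 122 to 166 mm), spinning freely on its pin, 55 mm from the crank axis; the arm's top is at z 121. Winding counter-clockwise takes a steady 8 to 10 N at the knob (4 to 8 N still bears on it when held still); after 0.8 to 2.3 turns (hidden) it drops at once below 2 N. It stays where left.
- pin (a joint): Red overwind pin, 12 mm in diameter, in a black collar on top of the housing (head frame x 35, y 140, top at z 104 mm). Value: how far it has been pushed up, m; 0 as it should be. It starts to rise about 0.3 turn after the crank has gone light; 4 mm is reached about a further 0.8 rad on.
- cartridge_mid (a point): Middle of the white cartridge, 55 mm above its underside, z up. Round, upright, 110 mm tall plus three 10 mm ports on top; foot 48 in diameter, 16 tall; stem 28 in diameter; cap 32 in diameter from 76 to 110 mm above the underside. Best gripped by the cap with the fingers either side along the head's x, clear of housing and crank.
- tray: Blue open tray, fixed, 130 x 130 and 30 tall outside, walls 4, floor about 4 mm thick; origin at the centre of its underside. It may be on either side of the head.
- bin: Grey open bin of the same size as the tray, fixed, with the elbow in it; on the other side.
- elbow: White pipe elbow, 35 mm tall, standing in the grey bin. Leave it alone.
- bottle: Amber bottle, 52 in diameter, 110 tall, beyond the head. Leave it alone.
- coil: Loose black solenoid coil, about 40 x 75 x 50 tall, beyond the head. Leave it alone.
- crank: The aluminium crank arm: origin on the crank axis at z 100 mm over the work surface, its x axis points along the arm towards the knob.
- bay_floor (a point): Centre of the bay's floor (head frame 0, -86, 20 mm), axes as the head's. The bay is an open-topped pocket 52 mm square with walls 8 thick reaching 45 mm above the work surface; the housing's face is its fourth wall.
- cartridge: The same cartridge, about 0.2 kg; origin at the centre of its underside. It stands on the bay floor with 2 mm play all round. When free it lifts straight up by its weight alone and must rise 25 mm to clear the bay walls; while the bolt holds it rises only about 2 mm.
Not all that is in view belongs to the job. What is shaped like the cartridge but turquoise is not meant.

How it is judged:
On the way:
1. the cartridge has been lifted clear of the bay (z of cartridge_mid in the frame of head above 0.105 m), for 0.05 s.
At the end, for the whole second after the job is handed in: The cartridge stands upright (within 7 degrees) on the floor of the blue tray, its middle within 50 mm of the tray's centre along each tray axis, released; the red overwind pin is less than 4 mm up (x of cartridge_mid in the frame of tray between -0.05 and 0.05 m and y of cartridge_mid in the frame of tray between -0.05 and 0.05 m and height (world z) of cartridge_mid below 0.066 m and angle between cartridge_mid's own z axis and vertical below 0.12 rad and value of joint pin below 0.004 m); the robot touches nothing.
It fails at once if the overwind pin is pushed up 4 mm or more: wound on too far after the crank went light (value of joint pin above 0.004 m).
It fails at once if the cartridge is wrenched against its bolt or bay with more than 30 N (contact force between cartridge and head above 30 N).
It fails at once if a bystander (elbow, bottle, coil) is shifted by more than 25 mm (distance of any of elbow, bottle, coil from where it was at the start of the episode above 0.025 m).
It also fails if it takes over 72 s, if anything falls off the work surface, if the arm or the gripper's body presses on something with over 40 N, if the wrist force passes 120 N, or if a joint passes its speed limit or range.

### The arm

A 6-joint arm with a two-finger parallel gripper is mounted at the origin on the work surface. World frame = base frame: x ahead of the robot, y to its left, z up, the work surface at z = 0. Lengths are in m, angles in rad, forces in N, time in s.
With the tool pointing down it reaches from about 0.35 to 0.925 m from the base axis. Payload 6.4 kg.
Tool frame: the origin (TCP) lies on the front face of the gripper's body, between the roots of the fingers; the fingertips stand 97 mm ahead of it and the grasp point (between the pads) lies 78 mm ahead of it; z points along the fingers, y is the direction in which the jaws open and shut (so a half turn about z gives the same grasp; the last joint's range is limited). The gripper opens to 94 mm and grips with 3 to 60 N. Pads are 16 mm wide; open, the fingers measure 119 mm over their backs; the gripper's body (75 mm by 177 mm) begins 78 mm behind the grasp point.
Start: joints at [-1.332, 0.245, 1.558, -0, 1.339, -0.174], TCP at [0.261, -0.595, 0.303] pointing down, gripper open.
Joint ranges: [-3.13, 3.13], [-1.02, 2.26], [0.13, 2.54], [-0.95, 4.09], [0.21, 2.88], [-2.74, 2.74]. Speed limits (rad/s): [2.57, 2.57, 3.14, 3.14, 3.14, 3.14].

### API

Orientations are given as a unit quaternion [x, y, z, w].
In Python, from workcell import robot, effector, kin, viewer, ticket gives the robot as it stands. The module is installed in compiled form; this text tells all that it offers. Calls block until the motion is done:
- robot.move_ptp(position, orientation): joint-space move of the TCP to a pose.
- robot.line_to(position, orientation=None, vel=0.15, contact_N=None): straight line of the TCP; orientation=None keeps the orientation; vel is the mean speed in m/s. With contact_N (N) it stops when the force on the tool has changed by that much, and returns True; else False.
- robot.set_joints(angles): joint-space move.
- effector.release() and effector.clamp(newtons=None): open the fingers fully, or close them until they stop; newtons is the grip in N (None keeps the last).
- robot.dwell(seconds).
- kin.solve_ik(position, orientation): joint angles nearest the present ones, or None.
- robot.observe(): the state.
- viewer.camera(name): name is "scene" or "top"; returns the picture (400x640x3 uint8, red, green, blue); there is no depth.
- viewer.camera_model(name): a dict with "mtx" (3x3 intrinsics, pixels), "k1" (the pictures are not rectified: a ray, as slopes to the right and down, at radius r is drawn at 1 + k1 r^2 times it, then the intrinsics apply), "eye" and "rotation" of the camera in the world. Camera axes: x right, y down, z forward; pixel columns grow to the right and rows downward; lengths in m; the calibration is good to about 2 mm. A picture is of the moment at which its call begins. camera_model takes no time and is no camera call.
A pose or a line that the arm cannot do raises robot.IKError and nothing moves.
- ticket.finish_job(): hands the job in, once; it reports no verdict.
The state is a dict: "t": time; "joint_pos": joint angles; "dq": joint speeds; "joint_efforts": joint torques, N m; "tcp_pos": TCP position; "tool_rot": TCP orientation; "wrist_force": force on the tool from outside, world axes, zero at the start; "moment": the same for the moment, N m; "finger_gap": opening from 0.0 (shut) to 1.0 (fully open).
Only numpy, scipy, OpenCV 4.12 (cv2) and the standard library are available. Lean on these libraries where they do the work, as an engineer would, in place of code of your own. Each camera call takes 0.05 s, during which the arm holds its last target.

## Working session

There is one attempt and no reset: what is moved stays moved. The work goes in short steps, each a Python script; the robot and the scene stay as the last script left them, time stands still between calls to the robot, and variables do not carry over. Pictures are saved under pics/ and viewed, and the job is handed in when it is done.

```bash
mkdir -p pics; python3 - <<'E'
from workcell import robot, effector, kin, viewer, ticket
import cv2
for n in("scene","top"):
    im=viewer.camera(n); cv2.imwrite(f"pics/{n}0.png",im[:,:,::-1])
    m=viewer.camera_model(n); print(n,m)
print(robot.observe())
E
```

```text
scene {'mtx': array([[370.39075502,   0.        , 321.15223338],
       [  0.        , 370.39075502, 195.73504179],
       [  0.        ,   0.        ,   1.        ]]), 'k1': 0.006926012034833522, 'eye': array([1.18209864, 0.54199014, 0.71886989]), 'rotation': array([ 0.36219712,  0.8226676 , -0.40576128, -0.16549636])}
top {'mtx': array([[371.48632876,   0.        , 314.60689775],
       [  0.        , 371.48632876, 203.02831018],
       [  0.        ,   0.        ,   1.        ]]), 'k1': -0.06601418630931216, 'eye': array([0.47692607, 0.03220328, 0.96890453]), 'rotation': array([ 0.70466996, -0.70462858,  0.06442521, -0.05280354])}
{'t': 0.1, 'joint_pos': array([-1.33209408e+00,  2.45692337e-01,  1.55886776e+00, -2.50044159e-06,
        1.33871971e+00, -1.74086780e-01]), 'dq': array([-0.00075509, -0.00104076, -0.00154585,  0.00156717,  0.00126629,
       -0.00078639]), 'joint_efforts': array([ 1.24609214e-03, -4.16903651e+01, -3.15527773e+01,  6.87013683e-02,
        3.08837439e-02, -5.31159048e-05]), 'tcp_pos': array([ 0.26068083, -0.59502929,  0.30170171]), 'tool_rot': array([ 9.78775748e-01,  2.04932483e-01, -2.84651220e-05, -8.43096799e-04]), 'wrist_force': array([-0.2511544 , -0.38568773,  0.05939762]), 'moment': array([-0.01219083,  0.00931758,  0.04720745]), 'finger_gap': 1.002129543471117}
```

View pics/scene0.png

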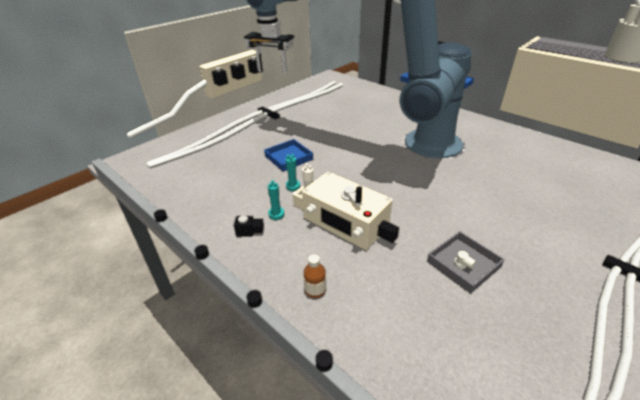

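View pics/top0.png

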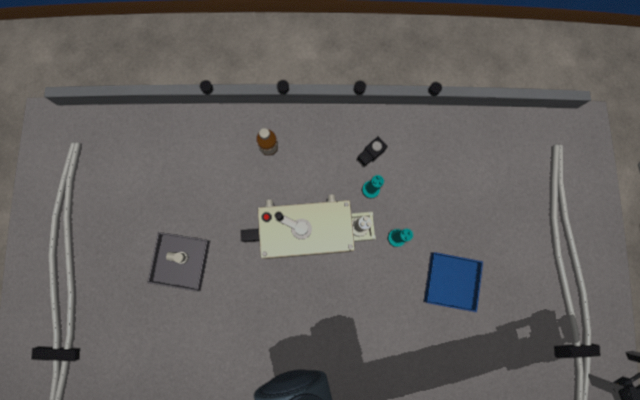

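```bash
python3 - <<'E'
import cv2
a=cv2.imread("pics/top0.png")[175:285,230:430]; cv2.imwrite("pics/topc.png",cv2.resize(a,None,fx=4,fy=4,interpolation=cv2.INTER_CUBIC))
a=cv2.imread("pics/scene0.png")[135:265,225:425]; cv2.imwrite("pics/scenec.png",cv2.resize(a,None,fx=4,fy=4,interpolation=cv2.INTER_CUBIC))
a=cv2.imread("pics/top0.png")[235:325,400:510]; cv2.imwrite("pics/trayc.png",cv2.resize(a,None,fx=4,fy=4,interpolation=cv2.INTER_CUBIC))
E
```

```text
(no output)
```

View pics/topc.png

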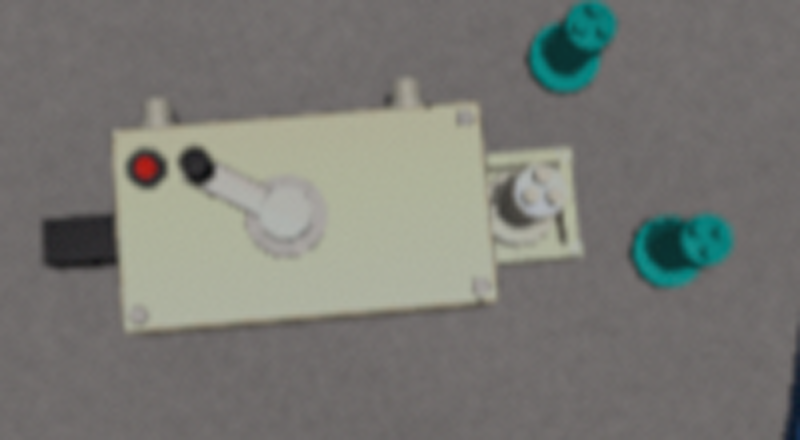

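View pics/scenec.png

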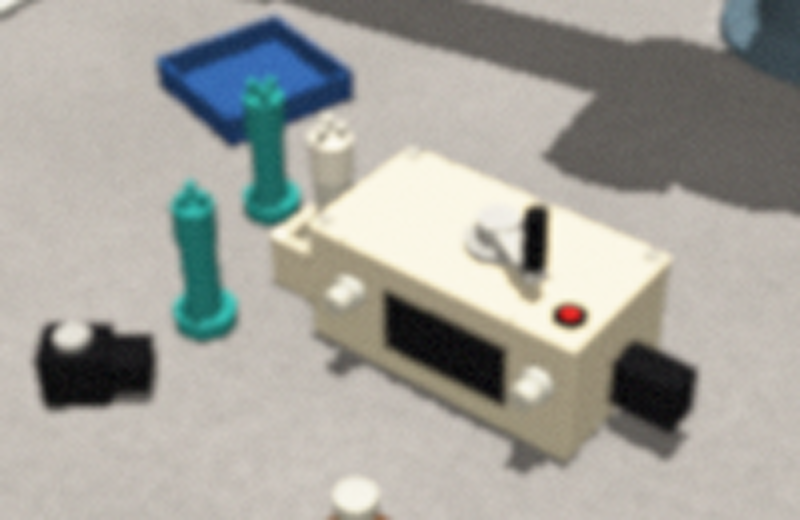

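View pics/trayc.png

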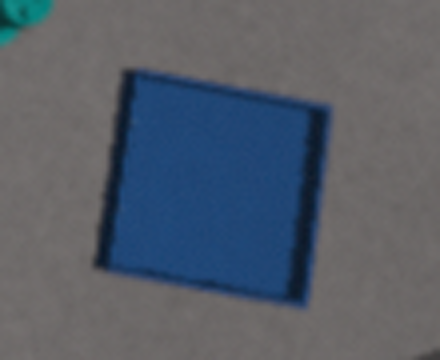

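```bash
cat > h.py <<'E'
import numpy as np, json
from scipy.spatial.transform import Rotation as R
from scipy.optimize import least_squares
from workcell import robot, effector, kin, viewer, ticket
import cv2
def project(n,P):
    m=viewer.camera_model(n); P=np.atleast_2d(P)
    c=R.from_quat(m["rotation"]).inv().apply(P-m["eye"])
    s=c[:,:2]/c[:,2:]; s=s*(1+m["k1"]*(s**2).sum(1,keepdims=True))
    return s@m["mtx"][:2,:2].T+m["mtx"][:2,2]
def ground(n,uv,z):
    f=lambda p:(project(n,[p[0],p[1],z])[0]-uv)
    return least_squares(f,[0.5,0]).x
def fr(p,P):  # planar pose x,y,yaw
    P=np.atleast_2d(P); o=R.from_euler('z',p[2]).apply(P); return o+[p[0],p[1],0]
def fit(obs,p0):
    def f(p): return np.concatenate([(project(n,fr(p,P))[0]-uv) for n,P,uv in obs])
    r=least_squares(f,p0,loss='soft_l1'); return r.x, f(r.x).reshape(-1,2)
def snap(name,n="top",box=None,k=1):
    im=viewer.camera(n)[:,:,::-1]
    if box: im=im[box[1]:box[3],box[0]:box[2]]
    cv2.imwrite(f"pics/{name}.png",cv2.resize(im,None,fx=k,fy=k,interpolation=cv2.INTER_CUBIC))
E
python3 - <<'E'
from h import *
T=lambda u,v:np.array([u/4+230-.375,v/4+175-.375]); S=lambda u,v:np.array([u/4+225-.375,v/4+135-.375]); Y=lambda u,v:np.array([u/4+400-.375,v/4+235-.375])
top=[((.06,.16,.1),(113,130)),((.06,-.06,.1),(477,103)),((-.06,-.06,.1),(497,299)),((-.06,.16,.1),(125,331)),((.035,.14,.104),(146,168))]
sc=[((-.06,-.06,.1),(412,148)),((.06,-.06,.1),(312,222)),((.06,.16,.1),(578,352)),((-.06,.16,.1),(670,258)),((.06,.16,0),(568,462)),((.035,.14,.104),(570,314))]
def run(o):
    p,r=fit(o,[.5,0,0]); print(p.round(4),np.abs(r).max(0).round(2)); return p,r
ot=[("top",np.array(P),T(*u)) for P,u in top]; os_=[("scene",np.array(P),S(*u)) for P,u in sc]
run(ot);run(os_);p,r=run(ot+os_);print(r.round(1).tolist())
# knob: top view mid of top cap z .166, crop (196,165)
k=ground("top",T(197,166),.155); print("knob",k)
ax=fr(p,[0,.06,.144])[0]; print("axis",ax, np.linalg.norm(k-ax[:2]), np.arctan2(*(k-ax[:2])[::-1]))
c=ground("top",T(539,192),.112); print("cap",c, "bay",fr(p,[0,-.086,.02]))
tr=[((.065,.065,.03),(128,70)),((.065,-.065,.03),(330,105)),((-.065,-.065,.03),(307,306)),((-.065,.065,.03),(96,267))]
print("tray")
q,rr=run([("top",np.array(P),Y(*u)) for P,u in tr]); print(rr.round(1).tolist())
s2=[((.065,.065,.03),(232,124)),((.065,-.065,.03),(158,68)),((-.065,-.065,.03),(276,17)),((-.065,.065,.03),(353,75))]
run([("scene",np.array(P),S(*u)) for P,u in s2])
for uv,z in (((594,30),.115),((710,240),.115)): print("turq",ground("top",T(*uv),z))
for uv,z in (((565,58),.008),((665,250),.008)): print("turq foot",ground("top",T(*uv),z))
# scene knob top
print("knob scene",ground("scene",S(536,210),.166),"cap sc",ground("scene",S(331,132),.11))
E
```

```text
[ 0.5665 -0.0107  0.0826] [0.77 0.9 ]
[ 0.5673 -0.0108  0.0813] [1.25 0.82]
[ 0.5668 -0.0108  0.0818] [1.14 1.01]
[[-0.6, -0.4], [0.8, -1.0], [0.8, 0.5], [-0.6, 0.3], [0.0, -0.4], [0.3, -0.9], [-1.1, 0.2], [-0.2, -0.1], [1.1, -0.8], [0.1, 0.6], [0.5, -0.3]]
knob [0.58386679 0.09758941]
axis [0.56185792 0.04896978 0.144     ] 0.05336907953595302 1.1457204361342916
cap [ 0.57441886 -0.09778874] bay [[ 0.57378665 -0.09654209  0.02      ]]
tray
[ 0.435  -0.3336 -0.1919] [1.3  1.19]
[[0.6, -1.2], [-0.6, -0.6], [-1.3, 0.6], [1.1, 1.1]]
[ 0.4407 -0.332  -0.1763] [0.91 1.19]
turq [ 0.67032859 -0.13228495]
turq [ 0.54602576 -0.19638479]
turq foot [ 0.67549271 -0.13296571]
turq foot [ 0.54825256 -0.19514184]
knob scene [0.58663018 0.09647774] cap sc [ 0.55076226 -0.12225351]
```

Cartridge-like candidates in the top view are the white one in the bay (363,226), turquoise at (374,187) and turquoise at (400,236). I choose the white one standing in the bay; the crop confirms it. The knob is at (279,216), the red pin at (266,217) and the tray at (454,282). Both cameras agree on the head pose to within 1 mm. The measured knob radius is 53 mm against the given 55.

```bash
cat >> h.py <<'E'
HEAD=np.array([0.5668,-0.0108,0.0818]); AX=fr(HEAD,[0,.06,.144])[0][:2]
def down(jaw): # tool z down, jaw (tool y) at world angle
    a=(jaw+np.pi/2)/2; return np.array([np.cos(a),np.sin(a),0,0])
def st(l=""):
    o=robot.observe(); print(l,"t%.2f"%o["t"],o["tcp_pos"].round(4),"F",o["wrist_force"].round(2),"gap %.3f"%o["finger_gap"]); return o
E
python3 - <<'E'
from h import *
k=AX+.055*np.array([np.cos(1.146),np.sin(1.146)]); q=down(1.146+np.pi/2-np.pi); print(k)
print(kin.solve_ik([*k,.228],q))
robot.move_ptp([*k,.30],q); st("above")
snap("a1","scene",(225,60,425,260),3)
print(robot.line_to([*k,.228],vel=.1,contact_N=6)); st("down")
snap("a2","scene",(225,60,425,260),3)
E
```

```text
[0.58456491 0.09911112]
[-2.31224540e-02  1.91096063e-01  1.76440393e+00 -4.44089210e-16
  1.18609266e+00  4.01673873e-01]
above t2.81 [0.5847 0.0984 0.3   ] F [ 0.04 -0.26 -0.86] gap 1.002
False
down t3.73 [0.585  0.0991 0.2287] F [ 0.04 -0.41 -0.36] gap 0.999
```

View pics/a2.png

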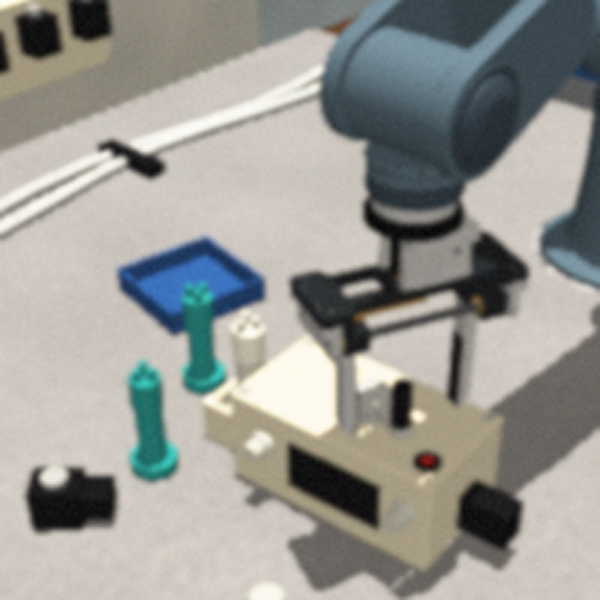

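The picture shows the open fingers straddling the black knob, which is at about (402,403), with no contact.

```bash
python3 - <<'E'
from h import *
effector.clamp(35); o=st("clamp")
print("knob dia est", o["finger_gap"]*.094)
v=o["tcp_pos"][:2]-AX; print(np.linalg.norm(v),np.arctan2(v[1],v[0]))
snap("a3","scene",(275,80,425,230),4)
# small trial: 3 segments of 5deg
q=down(1.146+np.pi/2-np.pi)
for i in range(1,4):
    a=1.146+np.radians(5*i); p=AX+.055*np.array([np.cos(a),np.sin(a)])
    robot.line_to([*p,.228],q,vel=.05); o=st(i); F=o["wrist_force"][:2]
    print(" rad %.1f tan %.1f"%(F@[np.cos(a),np.sin(a)],F@[-np.sin(a),np.cos(a)]),"err",((o["tcp_pos"][:2]-p)*1e3).round(2))
E
```

```text
clamp t4.93 [0.5846 0.0991 0.228 ] F [ 0.2  -0.32 -0.15] gap 0.184
knob dia est 0.017308168184196195
0.0550323189164183 1.1451790450054873
1 t5.23 [0.5804 0.1008 0.2281] F [ 3.49 -0.93 -2.88] gap 0.188
 rad 0.3 tan -3.6 err [ 0.3  -0.12]
2 t5.48 [0.5766 0.1019 0.2282] F [ 8.31 -1.64 -3.95] gap 0.184
 rad 0.5 tan -8.5 err [ 1.08 -0.43]
3 t5.73 [0.5718 0.103  0.2282] F [ 6.82 -1.33 -5.81] gap 0.184
 rad -0.2 tan -6.9 err [ 0.98 -0.3 ]
```

View pics/a3.png

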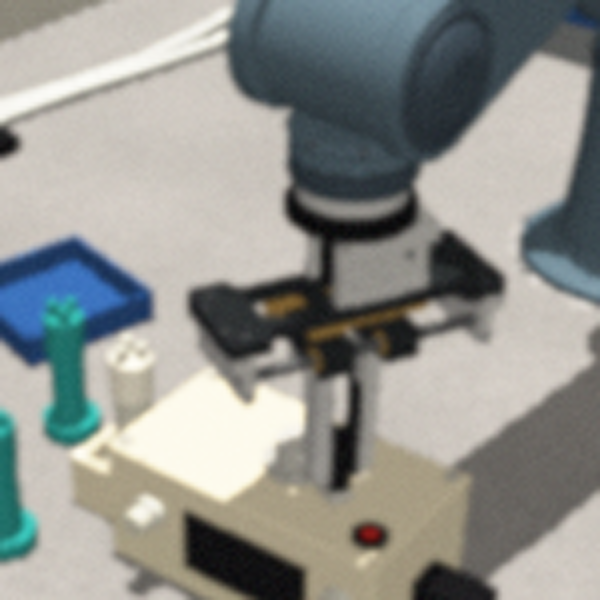

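The fingers have closed on the knob (gap 17 mm, as expected for an 18 mm knob). The tangential resistance is 7 to 8.5 N and the radial force about 0, so the axis estimate is good. I continue winding with a check on each step.

```bash
python3 - <<'E'
from h import *
q=down(1.146+np.pi/2-np.pi)
a=1.146+np.radians(15); end=a+np.radians(360*2.45); low=0; n=0
while a<end:
    step=np.radians(8 if low==0 else 3); a+=step
    p=AX+.055*np.array([np.cos(a),np.sin(a)])
    robot.line_to([*p,.228],q,vel=.06); o=robot.observe(); F=o["wrist_force"]
    rd,tn=F[:2]@[np.cos(a),np.sin(a)],F[:2]@[-np.sin(a),np.cos(a)]
    v=o["tcp_pos"][:2]-AX; n+=1
    if n%5==0 or tn>-3.5 or abs(rd)>8: print("t%.1f a%.0f rad %.1f tan %.1f z %.1f r %.1f"%(o["t"],np.degrees(a-1.146),rd,tn,F[2],1e3*np.hypot(*v)))
    low=low+1 if tn>-2.8 else 0
    if low>=3: print("LIGHT"); break
    if np.hypot(rd,tn)>30 or abs(F[2])>35: print("abort"); break
robot.dwell(.2); st("end"); snap("b1","scene",(225,60,425,260),3)
E
```

```text
t7.1 a55 rad -2.2 tan -8.1 z -5.1 r 55.0
t8.5 a95 rad -3.5 tan -8.0 z -3.6 r 55.1
t9.9 a135 rad -1.4 tan -6.9 z -0.2 r 55.1
t11.2 a175 rad 0.7 tan -7.1 z 5.0 r 55.0
t12.6 a215 rad 1.7 tan -6.5 z 5.2 r 55.0
t14.0 a255 rad 1.6 tan -6.9 z 1.6 r 55.1
t15.4 a295 rad 2.1 tan -7.3 z -1.7 r 55.1
t16.7 a335 rad 1.3 tan -7.1 z -4.0 r 54.9
t18.1 a375 rad 0.3 tan 0.6 z 1.8 r 55.1
t18.4 a378 rad -0.4 tan 2.3 z 0.4 r 55.1
t18.6 a381 rad 0.3 tan 0.8 z 0.4 r 55.1
LIGHT
end t18.81 [0.565  0.104  0.2279] F [-1.64 -0.22  0.9 ] gap 0.187
```

View pics/b1.png

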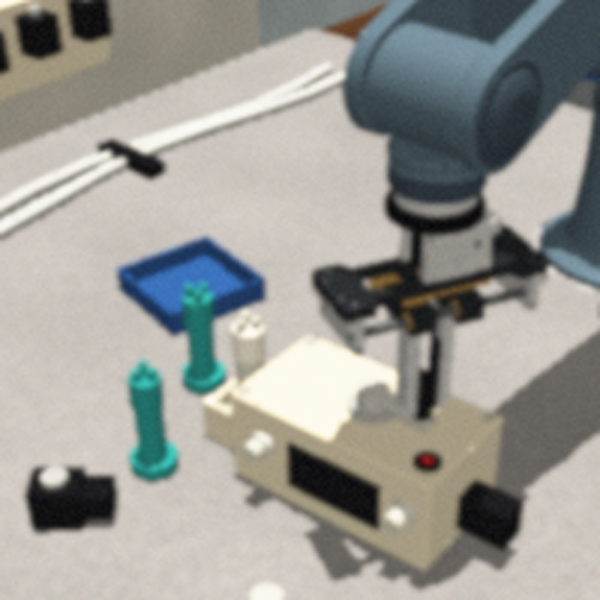

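It went light at about 370° (tangential force from −7 N to about 0), and I stopped at 381°. The red pin at (427,461) still sits flush in its collar. Next I release, retreat and locate the cap.

```bash
python3 - <<'E'
from h import *
effector.release(); p=robot.observe()["tcp_pos"]
robot.line_to([p[0],p[1],.30],vel=.2); st("up")
T=lambda u,v:np.array([u/4+230-.375,v/4+175-.375])
S=lambda u,v:np.array([u/4+225-.375,v/4+135-.375])
print("cap top",ground("top",T(539,192),.13),"scene",ground("scene",S(331,139),.13)); B=fr(HEAD,[0,-.086,.02])[0]; print(B)
q=down(HEAD[2]); print(kin.solve_ik([B[0],B[1],.191],q))
robot.move_ptp([B[0],B[1],.26],q); st("above")
snap("c1","scene",(225,60,425,260),3)
E
```

```text
up t20.60 [0.5649 0.1039 0.2995] F [-0.06  0.21  0.06] gap 0.999
cap top [ 0.57237094 -0.09505815] scene [ 0.57786035 -0.09412813]
[ 0.57382696 -0.09651244  0.02      ]
[-3.61368266e-01  2.14408516e-01  1.81226293e+00 -4.44089210e-16
  1.11492120e+00 -4.43168266e-01]
above t21.43 [ 0.5733 -0.0959  0.2587] F [-0.54 -0.08 -0.3 ] gap 0.996
```

View pics/c1.png

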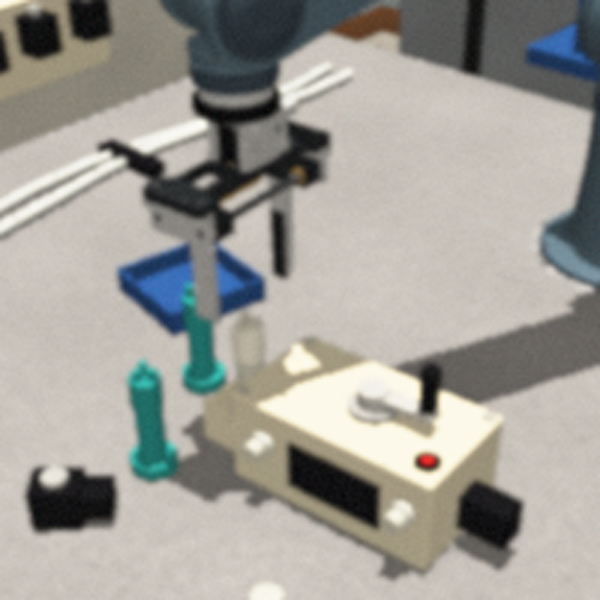

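The cap is at about (248,345), below and between the open fingers. Three estimates of its position agree within about 4 mm. I descend, grip gently and do a guarded lift.

```bash
python3 - <<'E'
from h import *
q=down(HEAD[2]); B=fr(HEAD,[0,-.086,.02])[0]
print(robot.line_to([B[0],B[1],.192],q,vel=.1,contact_N=6)); o=st("down")
effector.clamp(12); o=st("clamp"); print("dia",o["finger_gap"]*94)
p=o["tcp_pos"]
print("stopped:",robot.line_to([B[0],B[1],.198],q,vel=.02,contact_N=8)); st("lift6mm")
robot.dwell(.1); st()
snap("c2","scene",(225,60,425,260),3)
E
```

```text
False
down t22.32 [ 0.5742 -0.0966  0.1926] F [ 0.83 -0.07  0.32] gap 1.000
clamp t23.29 [ 0.5739 -0.0965  0.192 ] F [-0.17 -0.69  0.32] gap 0.338
dia 31.81700577740713
stopped: False
lift6mm t23.74 [ 0.5738 -0.0965  0.198 ] F [-0.75  0.06 -2.71] gap 0.343
 t23.84 [ 0.5737 -0.0965  0.1979] F [-0.52  0.06 -3.  ] gap 0.337
```

View pics/c2.png

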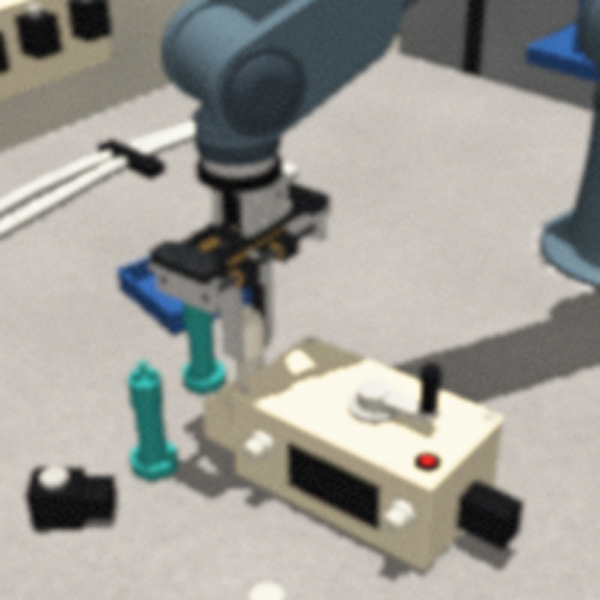

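```bash
python3 - <<'E'
from h import *
q=down(HEAD[2]); B=fr(HEAD,[0,-.086,.02])[0]
print("stopped:",robot.line_to([B[0],B[1],.235],q,vel=.05,contact_N=8)); st("lift43")
effector.clamp(20); robot.line_to([B[0],B[1],.35],q,vel=.12); st("up")
snap("d1","scene",(225,60,425,260),3)
t=[.437,-.333]
robot.line_to([*t,.35],q,vel=.15); st("over tray")
print(robot.line_to([*t,.20],q,vel=.12)); st()
snap("d2","scene",(225,60,425,260),3); snap("d2t","top",(380,220,540,340),4)
E
```

```text
stopped: False
lift43 t24.78 [ 0.5736 -0.0964  0.2347] F [-0.12  0.45 -2.69] gap 0.337
up t26.11 [ 0.5734 -0.0964  0.3488] F [-0.85  0.26 -2.74] gap 0.336
over tray t28.13 [ 0.4373 -0.3325  0.35  ] F [ 0.05  0.5  -2.68] gap 0.334
False
 t29.53 [ 0.4374 -0.3334  0.2009] F [ 0.47 -0.21 -2.83] gap 0.340
```

View pics/d1.png

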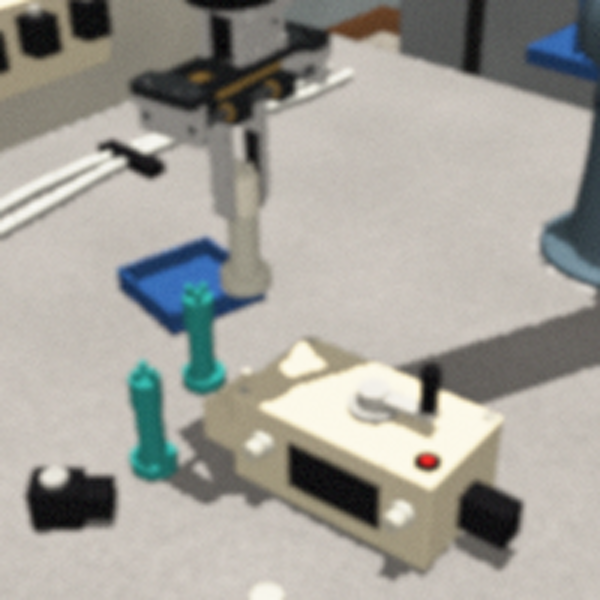

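View pics/d2.png

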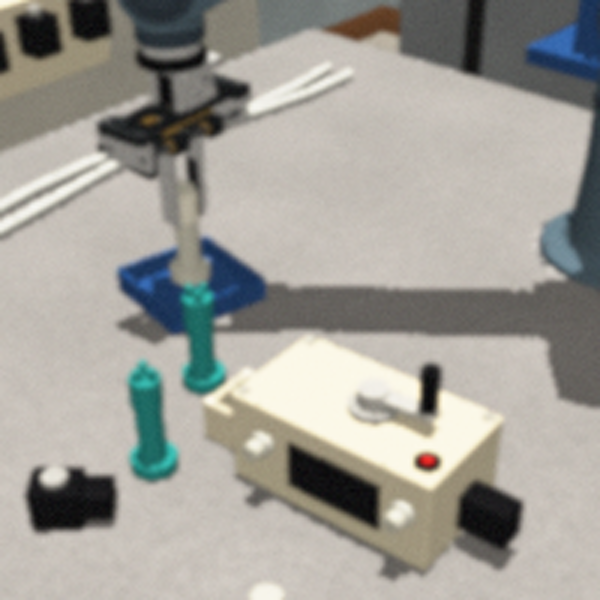

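The cartridge (foot at (245,280) in the first picture) left the bay freely, upright, and is now over the tray centre at (190,265). I lower it with a contact guard, release, retreat and check.

```bash
python3 - <<'E'
from h import *
q=down(HEAD[2]); t=[.437,-.333]
print(robot.line_to([*t,.172],q,vel=.03,contact_N=4)); st("placed")
effector.release(); st("rel")
robot.line_to([*t,.30],q,vel=.12); 
robot.move_ptp([.30,-.56,.32],q); robot.dwell(.5); st("away")
snap("e1","scene",(225,100,425,250),4); snap("e2","top",(230,180,510,330),2.8)
E
```

```text
True
placed t30.38 [ 0.4369 -0.3328  0.1757] F [0.18 1.   3.25] gap 0.337
rel t31.44 [ 0.4362 -0.3321  0.1747] F [-0.1  -0.29  0.21] gap 1.001
away t34.17 [ 0.3002 -0.5598  0.3201] F [-0.37 -0.36 -0.29] gap 1.001
```

View pics/e1.png

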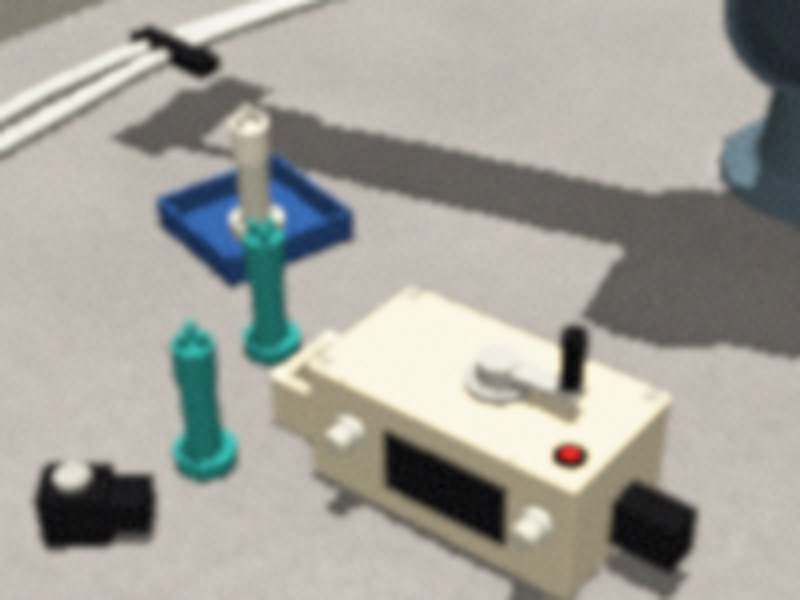

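View pics/e2.png

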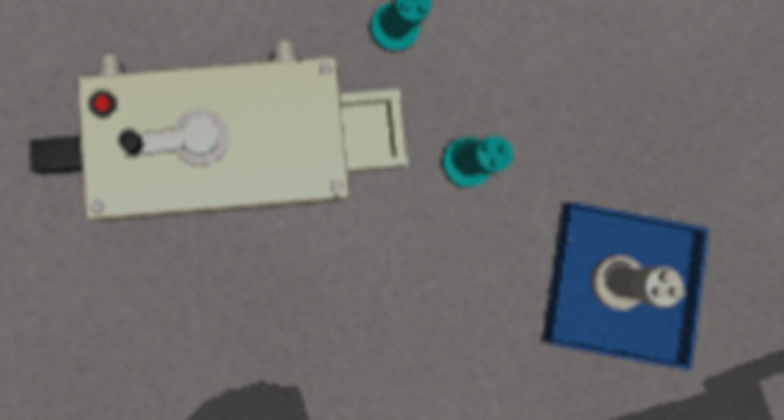

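The cartridge stands in the tray: foot at (620,282) and cap at (664,287) in the top crop, vertical in the scene view. The bay is empty and the pin is flush. I check position and tilt numerically.

```bash
python3 - <<'E'
from h import *
C=lambda u,v:np.array([u/2.8+230-.32,v/2.8+180-.32])
S=lambda u,v:np.array([u/4+225-.375,v/4+100-.375])
f=ground("top",C(620,282),.012); c=ground("top",C(664,287),.117); print("foot",f,"cap",c,"tilt",np.hypot(*(c-f))/.105)
print("predicted cap/foot px if upright (0.436,-0.332):",project("top",[[.436,-.332,.114],[.436,-.332,.02]]), C(664,287),C(620,282))
for P in([.436,-.332,.114],[.436,-.332,.02]): print(project("scene",P)*1-[225,100], )
q=[.437,-.333,-.185]; d=R.from_euler('z',.185).apply([*(f-q[:2]),0]); print("in tray",d)
st(); ticket.finish_job()
E
```

```text
foot [ 0.43621048 -0.33416676] cap [ 0.43616825 -0.33070664] tilt 0.03295597793926141
predicted cap/foot px if upright (0.436,-0.332): [[466.82994008 282.19081049]
 [451.46269365 280.60923778]] [466.82285714 282.18      ] [451.10857143 280.39428571]
[[62.50889504 30.29611516]]
[[64.54170306 53.74243539]]
in tray [-0.00056143 -0.00129208  0.        ]
 t34.27 [ 0.3001 -0.5599  0.32  ] F [-0.23 -0.42  0.23] gap 0.998
the job is handed in; nothing more can be done
```

The white cartridge is standing released in the blue tray, and I handed the job in at about 34 s of the 72 s allowed. No verdict is reported, so what follows is from my own checks.

- **Winding:** I gripped the knob and wound the crank counter-clockwise against about 7–8 N. It went light at about 370° (the force at the knob fell from about −7 N to about 0). I stopped at 381°, well short of where the pin starts to rise.
- **Lifting:** I gripped the cartridge's cap gently and lifted it under a force guard. It came up with only about 2.7 N on the wrist, so the bolt was no longer holding it.
- **Placing:** I lowered it onto the tray floor until contact, let go and moved the arm clear.

**Last checks:**
- **Position:** the cartridge is about 1–2 mm from the tray centre.
- **Tilt:** it measured about 0.03 rad, within pixel error, against a limit of 0.12 rad.
- **Pin:** the red pin looks flush in its collar.
- **Bay and bystanders:** the bay is empty. The coil looks undisturbed in the last picture, and the turquoise look-alikes too. The bottle, elbow and bin were outside the final crops; the arm did not go near them.
- **Arm:** it touches nothing (wrist force about 0).

**Disagreements:** the two cameras placed the cartridge cap up to about 5 mm apart and the tray about 6 mm apart. Both were inside the margins. No check failed.

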